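# Load a melt slug through the applicator's push-and-turn cap

## Robot

A 6-joint arm with a two-finger parallel gripper is mounted at the origin on a cart in front of the work surface, level with it; the furniture and walls round the work are solid. World frame = base frame: x ahead of the robot, y to its left, z up, the work surface at z = 0. Lengths are in m, angles in degrees, forces in N, time in s.
With the tool pointing down it reaches from about 0.3 to 0.875 m from the base axis. Payload 6.4 kg.
Tool frame: the origin (TCP) lies at the very end of the fingers, on their centre line; the grasp point (between the pads) lies robot.pinch_z behind it (robot.pinch_z is the distance from the TCP to the grasp point, in m); z points along the fingers, y is the line along which they close (so a half turn about z gives the same grasp; the last joint's range is limited). The gripper opens to 85 mm and grips with 20 to 120 N. Pads are 22 mm wide; open, the fingers measure 114 mm over their backs; the gripper's body (76 mm by 85 mm) begins 54 mm behind the grasp point. The pads swing forward as they close: fully open they stand 13 mm farther back than shut.
Start: joints at [-80.289, 10.359, 92.074, -0, 77.567, -11.82], TCP at [0.211, -0.535, 0.231] pointing down, gripper open.
Joint ranges: [-171.53, 171.53], [-51.25, 118.39], [17.06, 147.69], [-65.23, 245.23], [0, 150.52], [-178.68, 178.68]. Speed limits (degrees/s): [147.25, 147.25, 172.46, 180, 180, 180].

## Interface

Orientations are given as a 3x3 rotation matrix whose columns are the frame's x, y, z axes.
In Python, from plant import robot gives the robot as it stands. The module is installed in compiled form; this text tells all that it offers.
- The arm moves only by the tool carry_out, never from a script. Its argument "deltas" is a list of rows, each an object with "linear": the shift along the tool's x, y, z in mm, a list of three; "angular": the turn, a rotation vector about the tool's x, y, z in rad, a list of three. A call has 1 to 10 rows; each row is the pose to reach, as a shift and turn from the pose commanded when the call began, along the tool's axes at that moment; what a row does not reach only later rows make up. A row lasts 1/8 s, in which the tool goes at most 62.5 mm and 10.7 degrees, less where a joint would pass 70% of its speed; a pose out of reach is approached as far as the arm can. A call with a gripper value outside its range is refused whole. "jaw" is the closure in counts, from 0 (fully open) to 255 (shut), set as the call begins (left out, the last holds). The fingers move at their own pace and stop on an object; "force" is the grip in N (left out, the last holds). Time passes only in rows, so rows that repeat a pose let the fingers close. It gives the time, the measured TCP pose, the force and the opening at its end, in the units of the state.
- robot.read_state(): the state, without advancing time (a new reading comes with each control period).
- robot.capture(name): name is "scene" or "top" or "wrist"; returns a dict with "frame" (480x640x3 uint8, blue, green, red), "vertical_fov" (degrees; the focal length in pixels is half the picture's height over the tangent of half this angle, whatever the lens; pixels are square), "cx", "cy" (the principal point, pixels), "k1" (the pictures are not rectified: a ray, as slopes to the right and down, at radius r is drawn at 1 + k1 r^2 times it, then the intrinsics apply), "world_from_camera" (4x4, takes a point from camera to world coordinates). Camera axes: x right, y down, z forward; pixel columns grow to the right and rows downward; lengths in m; the calibration is good to about 2 mm. A picture is of the moment at which its call begins. There is no depth.
- robot.hand_in(): hands the job in, once; it reports no verdict.
Trained networks look in a picture, given as the dict that the camera call returned (one of the last four; its "shot" number tells which), for a name from the list of things; names that differ only in an ending like _2 or _b are one class to them, and where a whole thing is asked for, a point or a joint stands for the part that bears it (a point fixed in the world has none). Each returns a list of dicts, best first, with "confidence" (0 to 1); they miss things now and then, are a little off and sometimes report something else, mostly with a low value. They report only what shows in the picture. A call takes as long as a camera call. They do not tell look-alikes from the thing itself.
- robot.boxes_of(query, picture): "xyz" ([x, y, z] in m, in world coordinates, good to about 4 mm: the middle of the surface that is visible of it).
- robot.cut_out(query, picture): "pixels" (480x640 bool, what is visible of it).
- robot.place_of(query, picture): "xyz" ([x, y, z] in m, in world coordinates, good to about 4 mm: a listed point, or the origin of a listed thing).
The state is a dict: "clock": time; "q": joint angles; "qvel": joint speeds; "tau": joint torques, N m; "tcp_pos": TCP position; "ee_rot": TCP orientation; "contact_force": force on the tool from outside, world axes, zero at the start; "wrist_torque": the same for the moment, N m; "grip_width": opening from 0.0 (shut) to 1.0 (fully open).
Only numpy, scipy, OpenCV 4.12 (cv2) and the standard library are available. Lean on these libraries where they do the work, as an engineer would, in place of code of your own. Each camera call takes 0.05 s, during which the arm holds its last target. There are 200 camera calls.

## Task

Load the bench applicator: press the locked cap of its tilted barrel down against the spring, turn it anticlockwise until its ears stand in the gaps of the collar, draw it off and stand it upright on the worktop. Slide the amber slug all the way down into the barrel, then put the cap back, press it down and turn it clockwise until it springs up locked, and let go. Leave the other things where they stand.

Things in the scene. Friction and masses are not known exactly. Their poses are not given: they have to be found in the camera images.
- applicator: fixed bench applicator: dark base plate 230 x 150 x 8 mm, grey yoke of two arms holding a barrel that leans 30 degrees from vertical to the plate's -x side (the robot's side). Origin on the worktop under the yoke's pivot, z up. The barrel's mouth is 35 mm to -x of the origin and 190 mm up
- barrel: leaning barrel, fixed. Origin: centre of its mouth, in the collar's top face; z along its axis, out of the mouth; y level. Collar 92 mm outside; its flange (6 mm thick) leaves a round opening 62 mm in diameter, with two gaps for the cap's ears. Below it a ring with a 55 mm hole, then a 54 mm bore, floor 120 mm below the top face
- gap (a point): a point in the collar's top face, 36 mm from the mouth's centre, in the middle of one of the two gaps (the other is opposite). Gaps stand +60 and -120 degrees from the barrel's x, anticlockwise looking down into the mouth; each is 54 degrees wide and reaches out to 41 mm radius
- spring_ring (a joint): travel (m) of the sprung ring that carries the cap, along the barrel, growing inward. 0: cap locked (6 N); -0.002: no cap; stop at 0.008 (15 N). Stiffness 1.1 N per mm. The cap turns only while pressed in 5 to 8 mm beyond locked: aim for 6 to 7 mm, about 13 N
- cap: loose bayonet cap, about 0.15 kg. Origin: centre of its flat underside; z up through the bar. Disc 54 mm in diameter, 12 mm thick, lower edges chamfered; at the underside two opposite ears 15 mm wide, 4 mm thick, 76 mm over both, along x. Black grip bar over the disc: 26 mm wide (y), 52 mm long (x), from 12 to 52 mm above the underside
- cap_grip (a point): point on the cap's axis in its grip bar, 40 mm above its underside. Locked: cap's underside 10 mm below the collar's top face, bar along the barrel's x (either way round), ears in pockets with 4 degrees of play. Open: turned 60 degrees anticlockwise while pressed (stop at about 70), bar and ears along the gaps; 3.5 mm sideways play in the opening
- slug: loose amber hot-melt slug, cylinder 42 mm in diameter, 98 mm long, about 0.13 kg, standing on the worktop; origin at the centre of its underside, z along it. Home, its underside is on the bore's floor and its upper end 22 mm below the collar's top face; let go part way in, it slides down by itself
- slug_mid (a point): the middle of the slug, 49 mm above its underside
- beaker: bystander: small glass beaker, 60 mm in diameter, 82 mm tall, open; origin at its underside
- jar: bystander: white screw-top plastic jar, 59 mm in diameter, 72 mm tall; origin at its underside
- timer: bystander: grey bench timer, 70 x 59 x 33 mm; origin at its underside
- melt_gun_2: obstacle, fixed: melt gun parked in its black cradle behind and between the applicator and the standing things; origin under its middle. It fills about 190 mm (x) by 230 mm (y) round its origin, from 120 to 520 mm above the worktop: carry things round its robot side (-x)
Not all that is in view belongs to the job. Leave any red look-alike of the cap alone.

How it is judged:
By the outcome, as a careful person would: the job done as asked, in the order asked, and still so for the second after the job is handed in, with the robot touching nothing.
It also fails if it takes over 70 s, if anything falls off the work surface, if the arm or the gripper's body presses on something with over 40 N, if the wrist force passes 120 N, or if a joint passes its speed limit or range.

## Working session

There is one attempt and no reset: what is moved stays moved. The work goes in short steps, Python scripts to look and compute and a tool call to move; the robot and the scene stay as the last step left them, time stands still between calls to the robot, and variables do not carry over. Pictures are saved under pics/ and viewed, on a budget of 10 in all, crops included, one or two more only if the job needs it, and the job is handed in when it is done.

Besides the shell and the picture viewer there is one more tool, called after ">>>" by a JSON object that holds its "method" and its "body", one argument or row to a line. carry_out: Moves the arm, as the interface text tells. Its arguments: {"type":"object","properties":{"deltas":{"type":"array","items":{"type":"object","properties":{"linear":{"type":"array","items":{"type":"number"}},"angular":{"type":"array","items":{"type":"number"}}}}},"jaw":{"type":"number"},"force":{"type":"number"}},"required":["deltas"]}

```bash
mkdir -p pics; python3 - <<'E'
from plant import robot
import cv2,numpy as np
print(robot.pinch_z); s=robot.read_state(); print(s)
P={}
for n in("scene","top"):
    p=robot.capture(n); P[n]=p; cv2.imwrite(f"pics/{n}0.png",p["frame"])
    print(n,p["vertical_fov"],p["cx"],p["cy"],p["k1"],np.round(p["world_from_camera"],3).tolist())
    for q in("applicator","barrel","gap","cap","cap_grip","slug","slug_mid","beaker","jar","timer","melt_gun_2"):
        print(q,[(np.round(d["xyz"],3).tolist(),round(d["confidence"],2)) for d in robot.place_of(q,p)[:3]])
cv2.imwrite("pics/both0.png",cv2.resize(np.vstack([P["scene"]["frame"],P["top"]["frame"]]),(400,600))) 
E
```

```text
0.0187
{'clock': 0.0, 'q': array([-8.02891963e+01,  1.04015663e+01,  9.21319163e+01,  2.73657604e-04,
        7.75647877e+01, -1.18208746e+01]), 'qvel': array([-0.00614503,  0.00404653, -0.05009236,  0.04444749, -0.00710396,
        0.02666842]), 'tau': array([-6.50547213e-05, -4.44868755e+01, -3.51343417e+01, -3.28330007e-04,
        9.17338009e-03,  4.25478106e-06]), 'tcp_pos': array([ 0.21095176, -0.53432675,  0.23038515]), 'ee_rot': array([[ 9.30215220e-01,  3.67014391e-01, -2.84704143e-04],
       [ 3.67014329e-01, -9.30213750e-01,  1.69135070e-03],
       [ 3.55914340e-04, -1.67781067e-03, -9.99998529e-01]]), 'contact_force': array([-1.33713802, -0.16460877, -0.43357346]), 'wrist_torque': array([-0.01585923, -0.01889791,  0.02333607]), 'grip_width': 1.0001905569900955}
scene 42.82348885974529 320.3287296774539 238.24295440412303 -0.19097979097070594 [[0.779, -0.348, 0.522, -0.244], [-0.627, -0.412, 0.661, -0.996], [-0.015, -0.842, -0.539, 0.958], [0.0, 0.0, 0.0, 1.0]]
applicator [([0.549, 0.225, -0.002], 0.67)]
barrel []
gap [([0.531, -0.288, -0.006], 0.63)]
cap []
cap_grip [([
[... 229 characters left out ...]
5 314.58796293711487 234.74597923441215 -0.05052017049444709 [[-0.01, -0.999, 0.045, 0.485], [-1.0, 0.011, 0.029, -0.012], [-0.03, -0.045, -0.999, 1.126], [0.0, 0.0, 0.0, 1.0]]
applicator [([0.55, 0.224, 0.0], 0.96)]
barrel [([0.511, 0.223, 0.188], 0.68)]
gap [([0.53, 0.253, 0.2], 0.63), ([0.436, -0.362, -0.0], 0.56), ([0.473, -0.161, 0.001], 0.19)]
cap [([0.516, 0.227, 0.18], 0.96), ([0.621, 0.39, 0.003], 0.7)]
cap_grip [([0.622, 0.388, 0.039], 0.89), ([0.497, 0.225, 0.213], 0.64)]
slug [([0.439, -0.359, -0.002], 0.62)]
slug_mid [([0.436, -0.363, 0.047], 0.77)]
beaker [([0.472, -0.161, 0.002], 0.67)]
jar [([0.534, -0.288, -0.003], 0.97)]
timer [([0.606, -0.158, -0.001], 0.65)]
melt_gun_2 []
```

View pics/scene0.png

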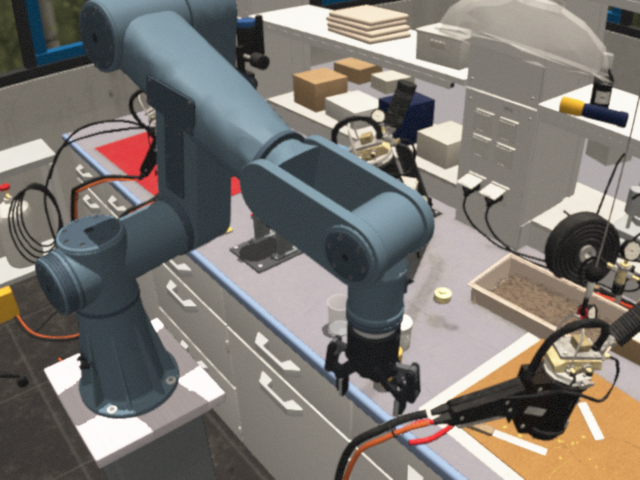

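View pics/top0.png

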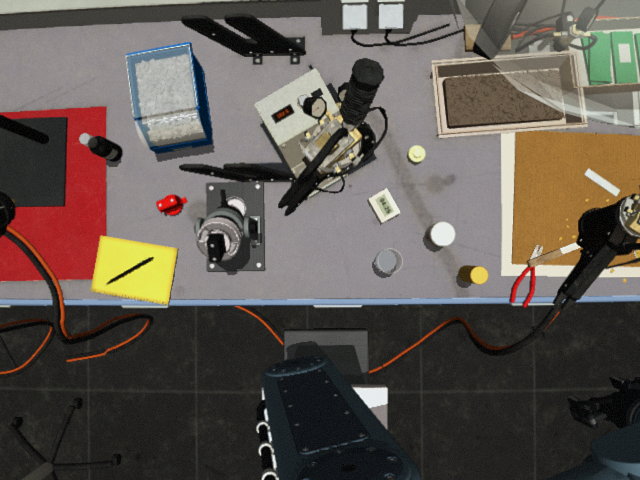

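The scene view is mostly hidden by the arm. The top view shows:
- applicator with the black-barred cap at (222,240)
- red look-alike at (171,204), to be left alone
- amber slug (478,274), jar (441,235), beaker (388,263), timer (383,205)

Two things could be the cap: the one at (222,240), which is black-barred and sits in the barrel, and the red one at (171,204). The one in the barrel fits, and I'll confirm it in the wrist view.

```bash
cat > h.py <<'E'
from plant import robot
import cv2,numpy as np
from scipy.spatial.transform import Rotation as Ro
c,s=np.cos(np.pi/6),.5
def barrel(yaw=0):
    return Ro.from_euler('z',yaw,degrees=True).as_matrix()@np.array([[c,0,-s],[0,1,0],[s,0,c]])
def rx(B,turn=0):  # tool: z into the barrel, x along barrel x turned anticlockwise
    return B@Ro.from_euler('z',turn,degrees=True).as_matrix()@np.diag([1,-1,-1.])
def down(az): # tool down, x axis at azimuth az
    return Ro.from_euler('z',az,degrees=True).as_matrix()@np.diag([1,-1,-1.])
def go(*wps):
    st=robot.read_state(); p,R=st["tcp_pos"],st["ee_rot"]
    for P,T in wps:
        rv=Ro.from_matrix(R.T@T).as_rotvec()
        print("lin",np.round(R.T@(np.array(P)-p)*1e3,1),"ang",np.round(rv,3),"deg",round(np.degrees(np.linalg.norm(rv)),1))
def look(n,fn,qs):
    p=robot.capture(n); cv2.imwrite("pics/"+fn,p["frame"])
    for q in qs: print(q,[(np.round(d["xyz"],4).tolist(),round(d["confidence"],2)) for d in robot.place_of(q,p)[:3]])
    return p
def proj(p,X):
    W=np.linalg.inv(p["world_from_camera"]); v=W[:3,:3]@np.array(X)+W[:3,3]; u=v[:2]/v[2]
    f=240/np.tan(np.radians(p["vertical_fov"]/2)); u=u*(1+p["k1"]*(u@u)); return np.round(u*f+[p["cx"],p["cy"]],1)
def st():
    x=robot.read_state(); print(round(x["clock"],2),"q",np.round(x["q"],1),"tcp",np.round(x["tcp_pos"],4),"F",np.round(x["contact_force"],1),"w",round(x["grip_width"],3)); return x
E
python3 - <<'E'
from h import *
B=barrel();M=np.array([.514,.224,.19])
go(([.43,-.2,.35],down(21)),(M+B[:,2]*.13,rx(B)))
E
```

```text
lin [ 326.6 -231.2 -118.7] ang [ 0.    -0.     0.009] deg 0.5
lin [ 499.9 -618.6  -71.3] ang [-0.098  0.517  0.367] deg 36.8
```

>>> {"method": "carry_out", "body": {
  "deltas": [
    {"linear":[60,-42,-40],"angular":[0,0,0]},
    {"linear":[110,-78,-70],"angular":[0,0,0]},
    {"linear":[160,-115,-100],"angular":[0,0,0]},
    {"linear":[210,-152,-118],"angular":[0,0,0]},
    {"linear":[260,-190,-118],"angular":[0,0,0]},
    {"linear":[300,-231,-118],"angular":[0,0,0]},
    {"linear":[326,-280,-118],"angular":[0,0,0]},
    {"linear":[350,-330,-115],"angular":[0,0,0]},
    {"linear":[375,-380,-110],"angular":[0,0.1,0.05]},
    {"linear":[400,-430,-105],"angular":[-0.03,0.2,0.1]}
  ],
  "jaw": 0
}}

```text
clock: 2.45
tcp_pos: [0.4256, 0.013, 0.3365]
ee_rot: [[0.942, 0.268, 0.201], [0.266, -0.963, 0.036], [0.204, 0.019, -0.979]]
contact_force: [0.7, -0.3, 0.5]
grip_width: 0.999
```

```bash
python3 - <<'E'
from h import *
st()
B=barrel();M=np.array([.514,.224,.19])
go((M+B[:,2]*.13,rx(B)))
E
```

```text
2.45 q [-18.8 -23.6 111.5   5.8  81.8  55.2] tcp [0.4256 0.013  0.3365] F [ 0.7 -0.3  0.5] w 0.999
lin [  71.2 -197.7   45.6] ang [-0.079  0.314  0.261] deg 23.8
```

>>> {"method": "carry_out", "body": {
  "deltas": [
    {"linear":[20,-50,10],"angular":[-0.02,0.08,0.06]},
    {"linear":[38,-100,22],"angular":[-0.04,0.16,0.13]},
    {"linear":[55,-150,34],"angular":[-0.06,0.24,0.2]},
    {"linear":[71,-198,46],"angular":[-0.079,0.314,0.261]},
    {"linear":[71,-198,46],"angular":[-0.079,0.314,0.261]},
    {"linear":[71,-198,46],"angular":[-0.079,0.314,0.261]}
  ]
}}

```text
clock: 3.2
tcp_pos: [0.4475, 0.2228, 0.3015]
ee_rot: [[0.868, 0.005, 0.496], [0.005, -1.0, 0.0], [0.496, 0.002, -0.868]]
contact_force: [0.1, -0.6, -0.6]
grip_width: 0.999
```

```bash
python3 - <<'E'
from h import *
st()
for n in("wrist","top","scene"):
    p=look(n,n+"1.png",("applicator","barrel","gap","cap","cap_grip"))
    if n=="wrist":print(np.round(p["world_from_camera"],3).tolist(),p["vertical_fov"])
    B=barrel();M=np.array([.514,.224,.19])
    print(proj(p,M),proj(p,M+B[:,2]*.042))
E
```

```text
3.2 q [ 18.8 -20.8 117.5 -11.2  55.4 112.5] tcp [0.4475 0.2228 0.3015] F [ 0.1 -0.6 -0.6] w 0.999
applicator [([0.5188, 0.2237, 0.1816], 0.72)]
barrel []
gap [([0.53, 0.2517, 0.1976], 0.79)]
cap [([0.6152, 0.3862, -0.0011], 0.91), ([0.5183, 0.224, 0.1805], 0.85)]
cap_grip [([0.5022, 0.2257, 0.2159], 0.98), ([0.6224, 0.3901, 0.0439], 0.85)]
[[0.005, -0.981, 0.193, 0.447], [-1.0, -0.005, -0.002, 0.223], [0.003, -0.193, -0.981, 0.466], [0.0, 0.0, 0.0, 1.0]] 65.89609397500881
[314. 221.] [313.7 239. ]
applicator [([0.5509, 0.2248, 0.0], 0.89)]
barrel []
gap [([0.5322, 0.2517, 0.2005], 0.75), ([0.4987, 0.2254, 0.2137], 0.71), ([0.6064, -0.1573, 0.0005], 0.48)]
cap [([0.5175, 0.2255, 0.1802], 0.85)]
cap_grip [([0.6215, 0.387, 0.0402], 0.88), ([0.4996, 0.2245, 0.2157], 0.79)]
[217.5 242.2] [213.1 251.9]
applicator [([0.5522, 0.2205, -0.0002], 0.98), ([0.5234, 0.226, 0.1775], 0.17)]
barrel [([0.5145, 0.2239, 0.192], 0.7)]
gap [([0.5308, 0.257, 0.2004], 0.81)]
cap [([0.523, 0.2297, 0.1807], 0.74)]
cap_grip [([0.4934, 0.2228, 0.2161], 0.7)]
[258.6 193.3] [250.9 183.5]
```

View pics/wrist1.png

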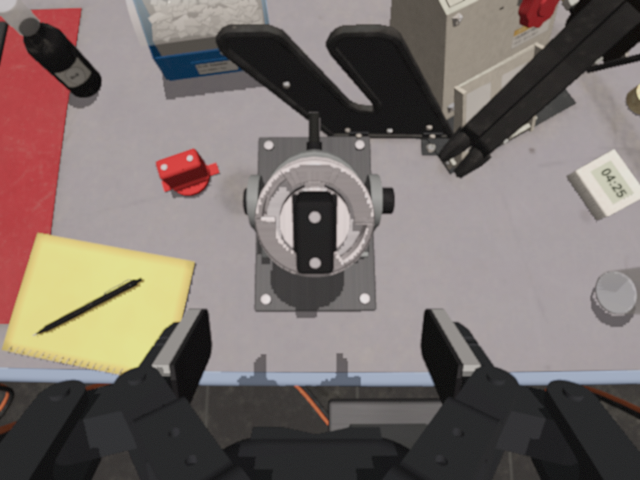

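The wrist view shows the cap's black bar centred at (315,232), aligned with the barrel's x. The red look-alike is at (185,172). Plate corners run parallel to the axes, so yaw is about 0. The estimates agree on a mouth at (0.515,0.224,0.190).

```bash
python3 - <<'E'
from h import *
B=barrel();M=np.array([.515,.2242,.19])
go((M+B[:,2]*.06,rx(B)),(M+B[:,2]*.013,rx(B)))
E
```

```text
lin [ 2.8 -1.6 70.2] ang [0.    0.004 0.003] deg 0.3
lin [  2.9  -1.6 117.2] ang [0.    0.004 0.003] deg 0.3
```

>>> {"method": "carry_out", "body": {
  "deltas": [
    {"linear":[3,-1.6,40],"angular":[0,0.004,0.003]},
    {"linear":[3,-1.6,75],"angular":[0,0.004,0.003]},
    {"linear":[3,-1.6,100],"angular":[0,0.004,0.003]},
    {"linear":[3,-1.6,117],"angular":[0,0.004,0.003]},
    {"linear":[3,-1.6,117],"angular":[0,0.004,0.003]},
    {"linear":[3,-1.6,117],"angular":[0,0.004,0.003]}
  ]
}}

```text
clock: 4.85
tcp_pos: [0.5086, 0.2243, 0.2022]
ee_rot: [[0.865, 0.0, 0.501], [0.0, -1.0, 0.0], [0.501, -0.0, -0.865]]
contact_force: [-0.5, 0.3, 0.1]
grip_width: 0.999
```

>>> {"method": "carry_out", "body": {
  "deltas": [
    {"linear":[0,0,0]},
    {"linear":[0,0,0]},
    {"linear":[0,0,0]},
    {"linear":[0,0,0]},
    {"linear":[0,0,0]},
    {"linear":[0,0,0]},
    {"linear":[0,0,0]},
    {"linear":[0,0,0]}
  ],
  "jaw": 255,
  "force": 80
}}

```text
$.deltas[0]: bad value
```

```bash
python3 - <<'E'
from h import *
x=st();B=barrel();M=np.array([.515,.2242,.19])
print(x["ee_rot"].T@x["contact_force"], B.T@(x["tcp_pos"]-M)*1e3,np.round(x["ee_rot"],3),x["wrist_torque"])
E
```

```text
4.85 q [ 16.2  -6.3 118.1 -12.6  39.8 113.9] tcp [0.5086 0.2243 0.2022] F [-0.5  0.3  0.1] w 0.999
[-0.41127729 -0.25157734 -0.33729317] [ 0.56932326  0.08295969 13.71345413] [[ 0.865  0.     0.501]
 [ 0.    -1.     0.   ]
 [ 0.501 -0.    -0.865]] [-0.02634803  0.21959597 -0.00737693]
```

>>> {"method": "carry_out", "body": {
  "deltas": [
    {"linear":[0,0,0],"angular":[0,0,0]},
    {"linear":[0,0,0],"angular":[0,0,0]},
    {"linear":[0,0,0],"angular":[0,0,0]},
    {"linear":[0,0,0],"angular":[0,0,0]},
    {"linear":[0,0,0],"angular":[0,0,0]},
    {"linear":[0,0,0],"angular":[0,0,0]},
    {"linear":[0,0,0],"angular":[0,0,0]}
  ],
  "jaw": 255,
  "force": 80
}}

```text
clock: 5.72
tcp_pos: [0.5087, 0.2242, 0.2017]
ee_rot: [[0.866, -0.0, 0.501], [-0.0, -1.0, 0.0], [0.501, -0.0, -0.866]]
contact_force: [-2.8, 0.4, 3.9]
grip_width: 0.286
```

```bash
python3 - <<'E'
from h import *
x=st();B=barrel();M=np.array([.515,.2242,.19])
print(x["ee_rot"].T@x["contact_force"], B.T@(x["tcp_pos"]-M)*1e3,x["wrist_torque"])
E
```

```text
5.72 q [ 16.2  -6.3 118.2 -12.6  39.7 113.9] tcp [0.5087 0.2242 0.2017] F [-2.8  0.4  3.9] w 0.286
[-0.48989678 -0.38769376 -4.75507351] [ 3.79328684e-01 -4.72981797e-03  1.33344473e+01] [ 0.02982609  0.34530906 -0.01625367]
```

>>> {"method": "carry_out", "body": {
  "deltas": [
    {"linear":[0,0,3],"angular":[0,0,0]},
    {"linear":[0,0,6],"angular":[0,0,0]},
    {"linear":[0,0,6.7],"angular":[0,0,0]},
    {"linear":[0,0,6.7],"angular":[0,0,0]}
  ]
}}

```text
clock: 6.22
tcp_pos: [0.5119, 0.2242, 0.1961]
ee_rot: [[0.866, -0.0, 0.501], [-0.0, -1.0, -0.0], [0.501, -0.0, -0.866]]
contact_force: [-8.5, -0.8, 8.4]
grip_width: 0.293
```

```bash
python3 - <<'E'
from h import *
x=st();B=barrel();M=np.array([.515,.2242,.19])
print(x["ee_rot"].T@x["contact_force"], B.T@(x["tcp_pos"]-M)*1e3,x["wrist_torque"])
E
```

```text
6.22 q [ 16.1  -5.4 118.1 -12.8  38.9 114. ] tcp [0.5119 0.2242 0.1961] F [-8.5 -0.8  8.4] w 0.293
[ -3.15775603   0.80375757 -11.53466537] [0.40887931 0.02867761 6.81158219] [-0.08496566  0.65231174 -0.13630825]
```

>>> {"method": "carry_out", "body": {
  "deltas": [
    {"linear":[0,0,0.2],"angular":[0,0,-0.13]},
    {"linear":[0,0,0.2],"angular":[0,0,-0.26]},
    {"linear":[0,0,0.2],"angular":[0,0,-0.39]},
    {"linear":[0,0,0.2],"angular":[0,0,-0.52]},
    {"linear":[0,0,0.2],"angular":[0,0,-0.65]},
    {"linear":[0,0,0.2],"angular":[0,0,-0.78]},
    {"linear":[0,0,0.2],"angular":[0,0,-0.91]},
    {"linear":[0,0,0.2],"angular":[0,0,-1.05]},
    {"linear":[0,0,0.2],"angular":[0,0,-1.06]},
    {"linear":[0,0,0.2],"angular":[0,0,-1.06]}
  ]
}}

```text
clock: 7.48
tcp_pos: [0.5128, 0.2246, 0.1968]
ee_rot: [[0.422, 0.755, 0.503], [0.872, -0.489, 0.001], [0.246, 0.438, -0.865]]
contact_force: [-6.7, 0.7, 10.0]
grip_width: 0.29
```

```bash
python3 - <<'E'
from h import *
x=st();B=barrel();M=np.array([.515,.2242,.19])
print(B.T@x["contact_force"], B.T@(x["tcp_pos"]-M)*1e3,B.T@x["wrist_torque"],np.round(B.T@x["ee_rot"],3))
look("wrist","wrist2.png",("cap_grip","gap"))
E
```

```text
7.47 q [ 16.1  -5.4 118.  -12.8  38.8  53.3] tcp [0.5128 0.2246 0.1968] F [-6.7  0.7 10. ] w 0.29
[-0.85841786  0.70555824 11.98587879] [1.49130681 0.39452732 7.02491263] [0.19023481 0.33418774 0.10416761] [[ 0.489  0.872  0.003]
 [ 0.872 -0.489  0.001]
 [ 0.002  0.002 -1.   ]]
cap_grip [([0.5066, 0.2252, 0.2107], 0.9), ([0.6186, 0.3908, 0.0397], 0.62)]
gap [([0.5263, 0.2557, 0.1956], 0.73)]
```

View pics/wrist2.png

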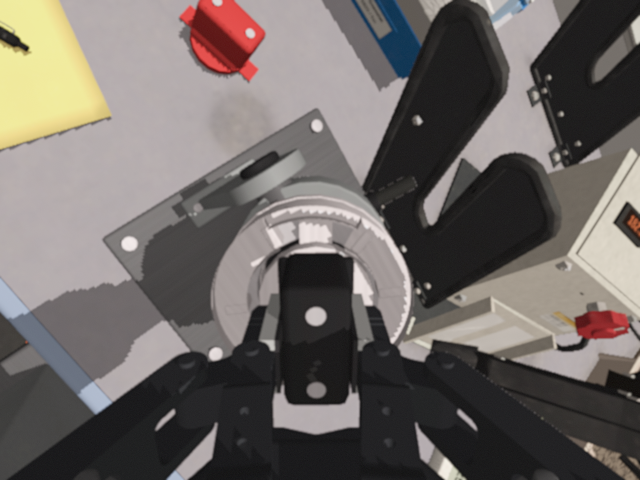

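The bar is turned 60°, and the white ear at (315,232) stands in the collar's gap. I'll draw it off.

>>> {"method": "carry_out", "body": {
  "deltas": [
    {"linear":[0,0,-4],"angular":[0,0,0]},
    {"linear":[0,0,-8],"angular":[0,0,0]},
    {"linear":[0,0,-12],"angular":[0,0,0]},
    {"linear":[0,0,-16],"angular":[0,0,0]},
    {"linear":[0,0,-20],"angular":[0,0,0]}
  ]
}}

```text
clock: 8.25
tcp_pos: [0.5014, 0.2238, 0.2122]
ee_rot: [[0.424, 0.756, 0.499], [0.872, -0.489, -0.001], [0.243, 0.436, -0.867]]
contact_force: [-1.2, 1.2, -1.7]
grip_width: 0.291
```

```bash
python3 - <<'E'
from h import *
x=st();B=barrel();M=np.array([.515,.2242,.19])
print(B.T@x["contact_force"], B.T@(x["tcp_pos"]-M)*1e3,B.T@x["wrist_torque"])
go((M+B[:,2]*.10,rx(B,60)),([.45,.08,.17],down(0)),([.46,.05,.0225],down(0)))
E
```

```text
8.25 q [ 16.5  -8.  118.3 -12.4  41.5  53. ] tcp [0.5014 0.2238 0.2122] F [-1.2  1.2 -1.7] w 0.291
[-1.87666043  1.16847348 -0.86176258] [-0.66581264 -0.35242257 26.02878461] [-0.03207075  0.38937288 -0.02747253]
lin [  0.6   0.4 -74. ] ang [-0.001  0.001  0.013] deg 0.7
lin [-157.6   13.1   11. ] ang [ 0.277 -0.472  1.035] deg 67.1
lin [-215.4  -28.9  143.8] ang [ 0.277 -0.472  1.035] deg 67.1
```

>>> {"method": "carry_out", "body": {
  "deltas": [
    {"linear":[0,0,-40],"angular":[0,0,0]},
    {"linear":[0,0,-80],"angular":[0,0,0]}
  ]
}}

```text
clock: 8.5
tcp_pos: [0.461, 0.2238, 0.282]
ee_rot: [[0.424, 0.756, 0.499], [0.872, -0.489, -0.001], [0.243, 0.435, -0.867]]
contact_force: [0.4, 0.4, -0.2]
grip_width: 0.29
```

```bash
python3 - <<'E'
from h import *
x=st()
go(([.45,.06,.20],down(60)),([.46,.04,.06],down(60)))
E
```

```text
8.5 q [ 18.3 -18.  117.8 -11.5  52.2  52.4] tcp [0.461  0.2238 0.282 ] F [ 0.4  0.4 -0.2] w 0.29
lin [-167.4   36.1   65.8] ang [ 0.454 -0.257  0.012] deg 29.9
lin [-214.7   -7.5  192.2] ang [ 0.454 -0.257  0.012] deg 29.9
```

>>> {"method": "carry_out", "body": {
  "deltas": [
    {"linear":[-50,10,5],"angular":[0.1,-0.06,0]},
    {"linear":[-90,18,25],"angular":[0.2,-0.12,0]},
    {"linear":[-130,27,45],"angular":[0.33,-0.19,0.01]},
    {"linear":[-167,36,66],"angular":[0.454,-0.257,0.012]},
    {"linear":[-180,25,110],"angular":[0.454,-0.257,0.012]},
    {"linear":[-198,8,155],"angular":[0.454,-0.257,0.012]},
    {"linear":[-215,-7.5,192],"angular":[0.454,-0.257,0.012]},
    {"linear":[-215,-7.5,192],"angular":[0.454,-0.257,0.012]},
    {"linear":[-215,-7.5,192],"angular":[0.454,-0.257,0.012]}
  ]
}}

```text
clock: 9.62
tcp_pos: [0.4624, 0.0402, 0.0614]
ee_rot: [[0.499, 0.866, 0.004], [0.866, -0.499, 0.001], [0.003, 0.003, -1.0]]
contact_force: [0.6, 0.5, -0.4]
grip_width: 0.289
```

```bash
python3 - <<'E'
from h import *
x=st()
go(([.46,.04,.030],down(60)),([.46,.04,.0225],down(60)))
E
```

```text
9.62 q [-9.800e+00  9.800e+00  1.151e+02  1.000e-01  5.480e+01  2.010e+01] tcp [0.4624 0.0402 0.0614] F [ 0.6  0.5 -0.4] w 0.289
lin [-1.4 -2.1 31.4] ang [ 0.003 -0.003  0.001] deg 0.2
lin [-1.5 -2.1 38.9] ang [ 0.003 -0.003  0.001] deg 0.2
```

>>> {"method": "carry_out", "body": {
  "deltas": [
    {"linear":[0,0,20],"angular":[0.003,-0.003,0]},
    {"linear":[0,0,31],"angular":[0.003,-0.003,0]},
    {"linear":[0,0,34],"angular":[0.003,-0.003,0]},
    {"linear":[0,0,36],"angular":[0.003,-0.003,0]},
    {"linear":[0,0,37.5],"angular":[0.003,-0.003,0]},
    {"linear":[0,0,37.5],"angular":[0.003,-0.003,0]},
    {"linear":[0,0,37.5],"angular":[0.003,-0.003,0]}
  ]
}}

```text
clock: 10.5
tcp_pos: [0.4619, 0.0402, 0.0234]
ee_rot: [[0.499, 0.866, -0.001], [0.866, -0.499, -0.0], [-0.001, -0.001, -1.0]]
contact_force: [-1.6, 0.1, 5.4]
grip_width: 0.291
```

>>> {"method": "carry_out", "body": {
  "deltas": [
    {"linear":[0,0,-0.5],"angular":[0,0,0]},
    {"linear":[0,0,-0.5],"angular":[0,0,0]},
    {"linear":[0,0,-0.5],"angular":[0,0,0]},
    {"linear":[0,0,-0.5],"angular":[0,0,0]},
    {"linear":[0,0,-0.5],"angular":[0,0,0]},
    {"linear":[0,0,-30],"angular":[0,0,0]},
    {"linear":[0,0,-80],"angular":[0,0,0]},
    {"linear":[0,0,-140],"angular":[0,0,0]},
    {"linear":[0,0,-200],"angular":[0,0,0]}
  ],
  "jaw": 0
}}

```text
clock: 11.62
tcp_pos: [0.4613, 0.0404, 0.2243]
ee_rot: [[0.499, 0.866, -0.002], [0.866, -0.499, -0.0], [-0.001, -0.002, -1.0]]
contact_force: [1.6, 0.1, -0.5]
grip_width: 0.999
```

```bash
python3 - <<'E'
from h import *
x=st()
S=np.array([.438,-.361,0])
go(([.43,-.15,.23],down(60)),(S+[0,0,.16],down(-40)),(S+[0,0,.16],down(20)))
E
```

```text
11.62 q [ -9.7  -3.9 107.9  -0.   76.1  20.3] tcp [0.4613 0.0404 0.2243] F [ 1.6  0.1 -0.5] w 0.999
lin [-180.6   67.9   -5.6] ang [-0.002  0.001  0.001] deg 0.1
lin [-359.3  180.4   64.4] ang [-0.     0.002  1.746] deg 100.0
lin [-359.3  180.4   64.4] ang [-0.001  0.002  0.699] deg 40.0
```

>>> {"method": "carry_out", "body": {
  "deltas": [
    {"linear":[-50,20,-8],"angular":[0,0,0.08]},
    {"linear":[-100,45,-8],"angular":[0,0,0.16]},
    {"linear":[-150,70,-5],"angular":[0,0,0.25]},
    {"linear":[-200,92,0],"angular":[0,0,0.34]},
    {"linear":[-250,118,10],"angular":[0,0,0.45]},
    {"linear":[-300,145,30],"angular":[0,0,0.56]},
    {"linear":[-335,167,50],"angular":[0,0,0.65]},
    {"linear":[-359,180,64],"angular":[0,0,0.7]},
    {"linear":[-359,180,64],"angular":[0,0,0.7]},
    {"linear":[-359,180,64],"angular":[0,0,0.7]}
  ]
}}

```text
clock: 12.88
tcp_pos: [0.4383, -0.36, 0.1587]
ee_rot: [[0.94, 0.342, -0.002], [0.342, -0.94, 0.0], [-0.002, -0.001, -1.0]]
contact_force: [0.3, 0.2, 0.0]
grip_width: 1.001
```

```bash
python3 - <<'E'
from h import *
x=st()
p=look("wrist","wrist3.png",("slug","slug_mid","jar"))
m=robot.cut_out("slug",p)
for d in m[:1]:
    ys,xs=np.nonzero(d["pixels"]); print(d["confidence"],xs.min(),xs.max(),ys.min(),ys.max())
S=np.array([.438,-.361,0]); print(proj(p,S),proj(p,S+[0,0,.098]))
p=look("top","top3.png",("cap","cap_grip","slug","slug_mid"))
E
```

```text
12.88 q [-51.3  13.7  96.9  -0.1  69.4  18.7] tcp [ 0.4383 -0.36    0.1587] F [0.3 0.2 0. ] w 1.001
slug [([0.4367, -0.3639, -0.0035], 0.81)]
slug_mid []
jar [([0.5295, -0.2902, 0.0004], 0.84)]
0.78 284 354 194 294
[317.  214.6] [317.5 258.3]
cap [([0.4602, 0.0404, -0.0005], 0.74), ([0.6214, 0.3921, -0.0012], 0.63), ([0.533, 0.2529, 0.2025], 0.43)]
cap_grip [([0.4585, 0.0416, 0.0363], 0.72), ([0.6232, 0.3855, 0.0376], 0.58)]
slug [([0.4347, -0.3633, -0.003], 0.63)]
slug_mid [([0.4333, -0.3603, 0.0472], 0.71), ([0.5502, 0.2251, -0.0016], 0.36)]
```

View pics/wrist3.png

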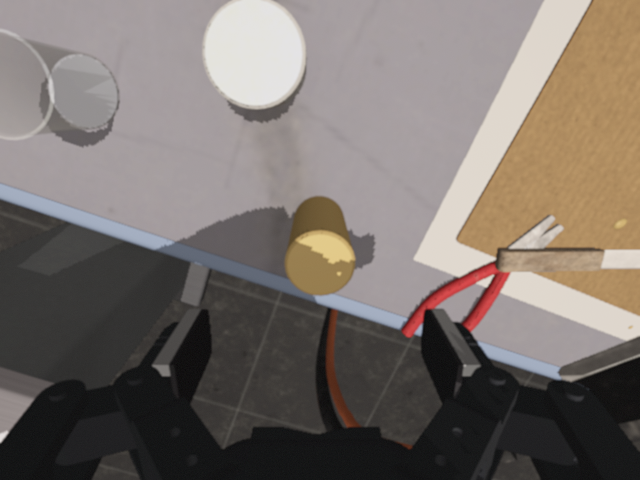

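The amber slug's top is at (320,262), about 2 mm from the estimate. The jar is clear at (254,53) and the beaker at (60,90).

```bash
python3 - <<'E'
from h import *
S=np.array([.4363,-.363,0]); go((S+[0,0,.057],down(20)))
E
```

```text
lin [ -2.7   1.6 101.9] ang [-0.     0.002 -0.001] deg 0.1
```

>>> {"method": "carry_out", "body": {
  "deltas": [
    {"linear":[-2.7,1.6,25],"angular":[0,0.002,0]},
    {"linear":[-2.7,1.6,60],"angular":[0,0.002,0]},
    {"linear":[-2.7,1.6,90],"angular":[0,0.002,0]},
    {"linear":[-2.7,1.6,102],"angular":[0,0.002,0]},
    {"linear":[-2.7,1.6,102],"angular":[0,0.002,0]}
  ]
}}

```text
clock: 14.0
tcp_pos: [0.4359, -0.3628, 0.0563]
ee_rot: [[0.94, 0.341, -0.001], [0.341, -0.94, 0.002], [-0.0, -0.002, -1.0]]
contact_force: [-0.2, 1.1, 0.5]
grip_width: 1.0
```

>>> {"method": "carry_out", "body": {
  "deltas": [
    {"linear":[0,0,0],"angular":[0,0,0]},
    {"linear":[0,0,0],"angular":[0,0,0]},
    {"linear":[0,0,0],"angular":[0,0,0]},
    {"linear":[0,0,0],"angular":[0,0,0]},
    {"linear":[0,0,0],"angular":[0,0,0]},
    {"linear":[0,0,-20],"angular":[0,0,0]},
    {"linear":[0,0,-70],"angular":[0,0,0]},
    {"linear":[0,0,-130],"angular":[0,0,0]},
    {"linear":[0,0,-190],"angular":[0,0,0]}
  ],
  "jaw": 255,
  "force": 40
}}

```text
clock: 15.12
tcp_pos: [0.4358, -0.3628, 0.2483]
ee_rot: [[0.94, 0.341, -0.0], [0.341, -0.94, 0.001], [0.0, -0.001, -1.0]]
contact_force: [0.3, -0.7, -1.0]
grip_width: 0.486
```

```bash
python3 - <<'E'
from h import *
x=st();B=barrel();M=np.array([.515,.2242,.19])
go(([.42,-.12,.26],down(20)),([.42,.10,.32],down(10)),(M+B[:,2]*.12,rx(B)))
E
```

```text
15.12 q [-51.8   8.6  92.1   0.   79.3  18.3] tcp [ 0.4358 -0.3628  0.2483] F [ 0.3 -0.7 -1. ] w 0.486
lin [  67.9 -233.6  -11.5] ang [-0.001 -0.    -0.001] deg 0.1
lin [ 142.9 -440.5  -71.3] ang [-0.001 -0.     0.173] deg 9.9
lin [ 218.1 -545.3  -45.2] ang [-0.092  0.518  0.34 ] deg 35.9
```

>>> {"method": "carry_out", "body": {
  "deltas": [
    {"linear":[18,-55,-5],"angular":[0,0,0]},
    {"linear":[34,-110,-10],"angular":[0,0,0]},
    {"linear":[50,-168,-15],"angular":[0,0,0]},
    {"linear":[68,-226,-25],"angular":[0,0,0.04]},
    {"linear":[88,-282,-38],"angular":[0,0,0.08]},
    {"linear":[108,-338,-52],"angular":[0,0,0.12]},
    {"linear":[126,-394,-64],"angular":[0,0,0.16]},
    {"linear":[143,-440,-71],"angular":[0,0.12,0.2]},
    {"linear":[170,-480,-65],"angular":[-0.04,0.26,0.25]},
    {"linear":[195,-515,-55],"angular":[-0.07,0.4,0.3]}
  ]
}}

```text
clock: 16.38
tcp_pos: [0.4442, 0.1891, 0.3031]
ee_rot: [[0.916, 0.041, 0.4], [0.04, -0.999, 0.011], [0.4, 0.006, -0.916]]
contact_force: [-0.2, -0.4, -1.5]
grip_width: 0.489
```

```bash
python3 - <<'E'
from h import *
x=st();B=barrel();M=np.array([.515,.2242,.19])
go((M+B[:,2]*.12,rx(B)))
E
```

```text
16.38 q [ 11.7 -21.2 115.8  -4.6  62.2 100.6] tcp [0.4442 0.1891 0.3031] F [-0.2 -0.4 -1.5] w 0.489
lin [  7.6 -34.7  13.1] ang [-0.013  0.112  0.039] deg 6.8
```

>>> {"method": "carry_out", "body": {
  "deltas": [
    {"linear":[7.6,-35,13],"angular":[-0.013,0.112,0.039]},
    {"linear":[7.6,-35,13],"angular":[-0.013,0.112,0.039]},
    {"linear":[7.6,-35,13],"angular":[-0.013,0.112,0.039]}
  ]
}}

```text
clock: 16.75
tcp_pos: [0.4543, 0.2228, 0.2928]
ee_rot: [[0.87, 0.002, 0.493], [0.004, -1.0, -0.001], [0.493, 0.003, -0.87]]
contact_force: [0.5, -0.6, -0.8]
grip_width: 0.489
```

```bash
python3 - <<'E'
from h import *
x=st();B=barrel();M=np.array([.515,.2242,.19])
look("wrist","wrist4.png",("gap",))
go((M+B[:,2]*.07,rx(B)),(M+B[:,2]*.010,rx(B)))
E
```

```text
16.75 q [ 18.4 -19.4 117.4 -11.2  54.2 112.6] tcp [0.4543 0.2228 0.2928] F [ 0.5 -0.6 -0.8] w 0.489
gap [([0.5299, 0.2508, 0.1977], 0.76)]
lin [ 0.4 -2.4 49.5] ang [0.002 0.006 0.001] deg 0.4
lin [  0.7  -2.5 109.5] ang [0.002 0.006 0.001] deg 0.4
```

View pics/wrist4.png

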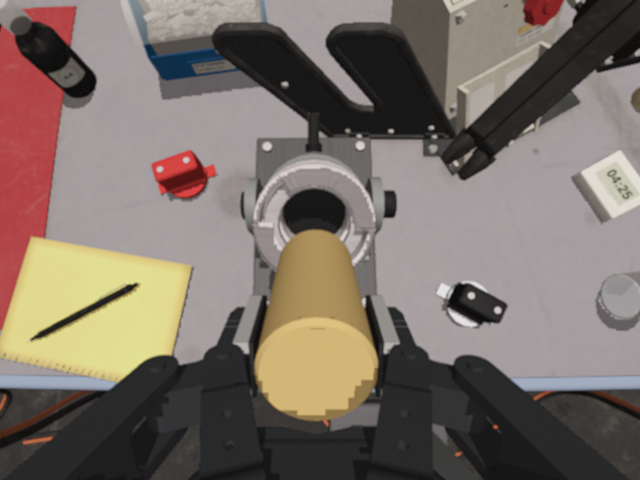

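The slug is aligned with the mouth at (315,215), and the cap stands upright at (470,302).

>>> {"method": "carry_out", "body": {
  "deltas": [
    {"linear":[0.5,-2.4,20],"angular":[0.002,0.006,0]},
    {"linear":[0.5,-2.4,45],"angular":[0.002,0.006,0]},
    {"linear":[0.5,-2.4,60],"angular":[0.002,0.006,0]},
    {"linear":[0.6,-2.5,75],"angular":[0.002,0.006,0]},
    {"linear":[0.7,-2.5,90],"angular":[0.002,0.006,0]},
    {"linear":[0.7,-2.5,103],"angular":[0.002,0.006,0]},
    {"linear":[0.7,-2.5,109],"angular":[0.002,0.006,0]},
    {"linear":[0.7,-2.5,109],"angular":[0.002,0.006,0]}
  ]
}}

```text
clock: 17.85
tcp_pos: [0.5089, 0.2252, 0.1978]
ee_rot: [[0.867, 0.002, 0.499], [0.002, -1.0, 0.001], [0.499, 0.001, -0.867]]
contact_force: [0.1, 0.6, -1.5]
grip_width: 0.486
```

```bash
python3 - <<'E'
from h import *
x=st();B=barrel();M=np.array([.515,.2242,.19])
print(B.T@x["contact_force"], B.T@(x["tcp_pos"]-M)*1e3)
E
```

```text
17.85 q [ 16.3  -5.8 118.2 -12.7  39.4 114. ] tcp [0.5089 0.2252 0.1978] F [ 0.1  0.6 -1.5] w 0.486
[-0.63744386  0.57995364 -1.32494335] [-1.44229634  0.99323936  9.78272297]
```

Free insertion. Release and retreat.

>>> {"method": "carry_out", "body": {
  "deltas": [
    {"linear":[0,0,0],"angular":[0,0,0]},
    {"linear":[0,0,0],"angular":[0,0,0]},
    {"linear":[0,0,0],"angular":[0,0,0]},
    {"linear":[0,0,0],"angular":[0,0,0]},
    {"linear":[0,0,0],"angular":[0,0,0]},
    {"linear":[0,0,-25],"angular":[0,0,0]},
    {"linear":[0,0,-70],"angular":[0,0,0]},
    {"linear":[0,0,-120],"angular":[0,0,0]},
    {"linear":[0,0,-120],"angular":[0,0,0]}
  ],
  "jaw": 0
}}

```text
clock: 18.98
tcp_pos: [0.4499, 0.2261, 0.3073]
ee_rot: [[0.862, 0.003, 0.506], [0.002, -1.0, 0.004], [0.506, -0.002, -0.862]]
contact_force: [-0.4, -0.2, -0.7]
grip_width: 1.002
```

```bash
python3 - <<'E'
from h import *
x=st();B=barrel();M=np.array([.515,.2242,.19])
p=look("wrist","wrist5.png",("cap","cap_grip","slug","slug_mid","gap"))
cv2.imwrite("pics/wrist5c.png",cv2.resize(p["frame"][130:340,220:540],None,fx=2,fy=2))
print("top of home slug",proj(p,M-B[:,2]*.022))
go(([.44,.08,.22],down(60)),([.4605,.0405,.10],down(60)))
E
```

```text
18.98 q [ 19.2 -20.9 117.1 -11.4  55.3 113.1] tcp [0.4499 0.2261 0.3073] F [-0.4 -0.2 -0.7] w 1.002
cap [([0.6157, 0.3899, -0.0016], 0.94), ([0.4593, 0.038, -0.0027], 0.89)]
cap_grip [([0.4653, 0.0394, 0.0405], 0.62), ([0.6204, 0.3912, 0.0392], 0.56)]
slug [([0.5697, 0.2276, 0.0817], 0.59)]
slug_mid [([0.5695, 0.2244, 0.0806], 0.64)]
gap [([0.5307, 0.2553, 0.199], 0.93)]
top of home slug [318.5 219. ]
lin [-47.9 144.6  65.5] ang [ 0.273 -0.471 -1.02 ] deg 66.3
lin [-89.8 184.  179.9] ang [ 0.273 -0.471 -1.02 ] deg 66.3
```

View pics/wrist5c.png

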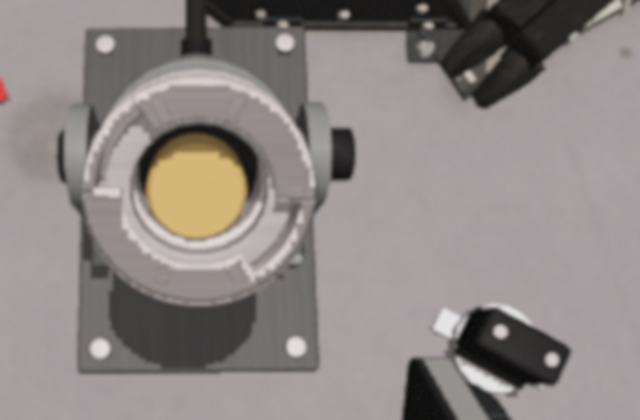

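The slug is home: it shows 50 px across, which puts it at 308 mm depth against 310 expected. The cap stands at crop (495,345) as I left it. I'll regrip it at the release pose.

```bash
python3 - <<'E'
from h import *
go(([.44,.08,.22],down(60)),([.4615,.0402,.10],down(60)))
E
```

```text
lin [-47.9 144.6  65.5] ang [ 0.273 -0.471 -1.02 ] deg 66.3
lin [-88.9 184.3 180.4] ang [ 0.273 -0.471 -1.02 ] deg 66.3
```

>>> {"method": "carry_out", "body": {
  "deltas": [
    {"linear":[-12,40,10],"angular":[0.04,-0.07,-0.15]},
    {"linear":[-24,80,25],"angular":[0.08,-0.14,-0.3]},
    {"linear":[-36,115,45],"angular":[0.12,-0.21,-0.45]},
    {"linear":[-48,145,65],"angular":[0.16,-0.28,-0.6]},
    {"linear":[-60,157,100],"angular":[0.2,-0.35,-0.75]},
    {"linear":[-75,170,140],"angular":[0.24,-0.41,-0.89]},
    {"linear":[-89,184,179],"angular":[0.273,-0.471,-1.02]},
    {"linear":[-89,184,179],"angular":[0.273,-0.471,-1.02]},
    {"linear":[-89,184,179],"angular":[0.273,-0.471,-1.02]}
  ]
}}

```text
clock: 20.4
tcp_pos: [0.4619, 0.0414, 0.103]
ee_rot: [[0.501, 0.865, 0.002], [0.865, -0.501, 0.002], [0.003, 0.001, -1.0]]
contact_force: [0.3, 0.7, 0.5]
grip_width: 1.0
```

```bash
python3 - <<'E'
from h import *
st()
p=look("wrist","wrist6.png",("cap","cap_grip"))
go(([.4615,.0402,.0236],down(60)))
E
```

```text
20.4 q [-9.70e+00  5.50e+00  1.14e+02  1.00e-01  6.04e+01  2.04e+01] tcp [0.4619 0.0414 0.103 ] F [0.3 0.7 0.5] w 1.0
cap [([0.4576, 0.0408, -0.0025], 0.64)]
cap_grip [([0.4634, 0.0398, 0.0379], 0.88)]
lin [-1.8 -0.8 81.2] ang [ 0.005 -0.004 -0.001] deg 0.4
```

>>> {"method": "carry_out", "body": {
  "deltas": [
    {"linear":[-1.5,-0.8,40],"angular":[0.003,-0.003,0]},
    {"linear":[-1.5,-0.8,65],"angular":[0.003,-0.003,0]},
    {"linear":[-1.5,-0.8,78],"angular":[0.003,-0.003,0]},
    {"linear":[-1.5,-0.8,78],"angular":[0.003,-0.003,0]},
    {"linear":[-1.5,-0.8,78],"angular":[0.003,-0.003,0]}
  ]
}}

```text
clock: 21.18
tcp_pos: [0.4616, 0.0401, 0.0261]
ee_rot: [[0.5, 0.866, 0.001], [0.866, -0.5, -0.0], [0.0, 0.001, -1.0]]
contact_force: [0.4, -0.4, 0.5]
grip_width: 0.998
```

>>> {"method": "carry_out", "body": {
  "deltas": [
    {"linear":[0,0,0],"angular":[0,0,0]},
    {"linear":[0,0,0],"angular":[0,0,0]},
    {"linear":[0,0,0],"angular":[0,0,0]},
    {"linear":[0,0,0],"angular":[0,0,0]},
    {"linear":[0,0,0],"angular":[0,0,0]},
    {"linear":[0,0,0],"angular":[0,0,0]},
    {"linear":[0,0,0],"angular":[0,0,0]}
  ],
  "jaw": 255,
  "force": 80
}}

```text
clock: 22.05
tcp_pos: [0.4611, 0.0401, 0.0252]
ee_rot: [[0.5, 0.866, -0.001], [0.866, -0.5, -0.0], [-0.001, -0.0, -1.0]]
contact_force: [-0.1, 0.7, 5.8]
grip_width: 0.293
```

```bash
python3 - <<'E'
from h import *
st()
B=barrel();M=np.array([.515,.2242,.19])
go(([.45,.06,.20],down(60)),(M+B[:,2]*.1,rx(B,60)))
E
```

```text
22.05 q [ -9.8  14.1 115.6  -0.   50.3  20.3] tcp [0.4611 0.0401 0.0252] F [-0.1  0.7  5.8] w 0.293
lin [  11.6  -19.6 -174.8] ang [-0.     0.001 -0.   ] deg 0.0
lin [ 161.2  -88.7 -251.4] ang [-0.454  0.262  0.   ] deg 30.0
```

>>> {"method": "carry_out", "body": {
  "deltas": [
    {"linear":[0,0,-40],"angular":[0,0,0]},
    {"linear":[4,-6,-95],"angular":[0,0,0]},
    {"linear":[12,-20,-155],"angular":[0,0,0]},
    {"linear":[35,-30,-210],"angular":[-0.06,0.03,0]},
    {"linear":[70,-45,-245],"angular":[-0.15,0.08,0]},
    {"linear":[110,-65,-265],"angular":[-0.26,0.15,0]},
    {"linear":[145,-82,-265],"angular":[-0.38,0.22,0]},
    {"linear":[161,-89,-252],"angular":[-0.454,0.262,0]},
    {"linear":[161,-89,-252],"angular":[-0.454,0.262,0]},
    {"linear":[161,-89,-252],"angular":[-0.454,0.262,0]}
  ]
}}

```text
clock: 23.3
tcp_pos: [0.4643, 0.2238, 0.2768]
ee_rot: [[0.434, 0.751, 0.498], [0.866, -0.5, -0.001], [0.248, 0.431, -0.867]]
contact_force: [0.8, -0.9, -1.2]
grip_width: 0.284
```

```bash
python3 - <<'E'
from h import *
x=st();B=barrel();M=np.array([.515,.2242,.19])
print(B.T@(x["tcp_pos"]-M)*1e3)
p=look("wrist","wrist7.png",("cap","cap_grip","gap"))
go((M+B[:,2]*.035,rx(B,60)),(M+B[:,2]*.022,rx(B,60)))
E
```

```text
23.3 q [ 18.1 -17.2 117.8 -11.5  51.4  53.1] tcp [0.4643 0.2238 0.2768] F [ 0.8 -0.9 -1.2] w 0.284
[ -0.48086181  -0.35757183 100.46726089]
cap [([0.6154, 0.3872, -0.0007], 0.97), ([0.4754, 0.2234, 0.2546], 0.8)]
cap_grip [([0.6204, 0.3905, 0.0427], 0.96), ([0.4624, 0.2255, 0.2868], 0.84)]
gap [([0.5256, 0.2557, 0.2002], 0.57)]
lin [ 0.5 -0.9 65.6] ang [-0.     0.001 -0.001] deg 0.1
lin [ 0.5 -0.9 78.6] ang [-0.     0.001 -0.001] deg 0.1
```

View pics/wrist7.png

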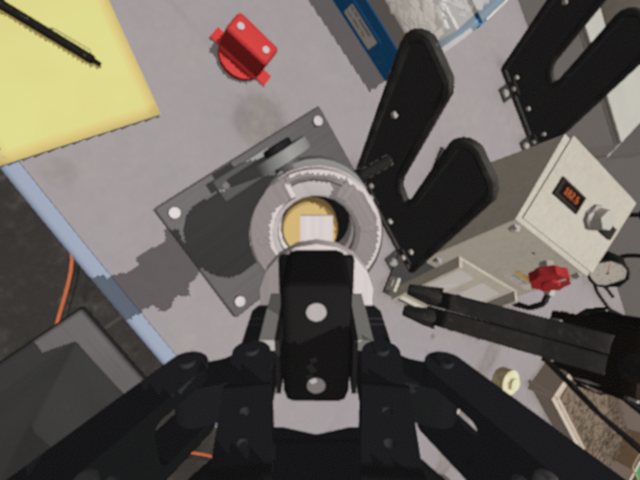

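The cap is in hand with its ear (315,228) in line with the gap. I'll lower it to just before spring contact.

>>> {"method": "carry_out", "body": {
  "deltas": [
    {"linear":[0.5,-0.9,35],"angular":[0,0,0]},
    {"linear":[0.5,-0.9,60],"angular":[0,0,0]},
    {"linear":[0.5,-0.9,66],"angular":[0,0,0]},
    {"linear":[0.5,-0.9,70],"angular":[0,0,0]},
    {"linear":[0.5,-0.9,74],"angular":[0,0,0]},
    {"linear":[0.5,-0.9,78],"angular":[0,0,0]},
    {"linear":[0.5,-0.9,78],"angular":[0,0,0]}
  ]
}}

```text
clock: 24.38
tcp_pos: [0.5028, 0.2251, 0.209]
ee_rot: [[0.433, 0.751, 0.499], [0.866, -0.5, -0.0], [0.249, 0.432, -0.867]]
contact_force: [-0.0, 0.1, -1.5]
grip_width: 0.288
```

```bash
python3 - <<'E'
from h import *
x=st();B=barrel();M=np.array([.515,.2242,.19])
print(B.T@x["contact_force"], B.T@(x["tcp_pos"]-M)*1e3)
go((M+B[:,2]*.0085,rx(B,60)))
E
```

```text
24.38 q [ 16.6  -7.5 118.3 -12.5  41.   54. ] tcp [0.5028 0.2251 0.209 ] F [-0.   0.1 -1.5] w 0.288
[-0.75873975  0.12211357 -1.30806953] [-1.11562083  0.90255107 22.54737871]
lin [-0.2  1.4 14. ] ang [-0.001  0.001  0.   ] deg 0.1
```

>>> {"method": "carry_out", "body": {
  "deltas": [
    {"linear":[0,1,3],"angular":[0,0,0]},
    {"linear":[0,1.4,6],"angular":[0,0,0]},
    {"linear":[0,1.4,9],"angular":[0,0,0]},
    {"linear":[0,1.4,12],"angular":[0,0,0]},
    {"linear":[0,1.4,14],"angular":[0,0,0]},
    {"linear":[0,1.4,14],"angular":[0,0,0]}
  ]
}}

```text
clock: 25.12
tcp_pos: [0.5108, 0.2245, 0.1979]
ee_rot: [[0.433, 0.75, 0.499], [0.866, -0.5, -0.0], [0.25, 0.432, -0.866]]
contact_force: [-9.5, -2.9, 8.4]
grip_width: 0.289
```

```bash
python3 - <<'E'
from h import *
x=st();B=barrel();M=np.array([.515,.2242,.19])
print(B.T@x["contact_force"], B.T@(x["tcp_pos"]-M)*1e3,B.T@x["wrist_torque"])
go((M+B[:,2]*.0085,rx(B,0)))
E
```

```text
25.12 q [ 16.2  -5.6 118.  -12.7  39.3  54. ] tcp [0.5108 0.2245 0.1979] F [-9.5 -2.9  8.4] w 0.289
[-4.00489524 -2.87714998 11.97260391] [0.31044806 0.28479422 8.93635277] [-0.09231515  0.87045966 -0.01027211]
lin [-0.4 -0.1  0.4] ang [-0.000e+00  1.000e-03  1.047e+00] deg 60.0
```

>>> {"method": "carry_out", "body": {
  "deltas": [
    {"linear":[0,0,0.5],"angular":[0,0,0.13]},
    {"linear":[0,0,0.5],"angular":[0,0,0.26]},
    {"linear":[0,0,0.5],"angular":[0,0,0.39]},
    {"linear":[0,0,0.5],"angular":[0,0,0.52]},
    {"linear":[0,0,0.5],"angular":[0,0,0.65]},
    {"linear":[0,0,0.5],"angular":[0,0,0.78]},
    {"linear":[0,0,0.5],"angular":[0,0,0.91]},
    {"linear":[0,0,0.5],"angular":[0,0,1.045]},
    {"linear":[0,0,0.5],"angular":[0,0,1.05]},
    {"linear":[0,0,0.5],"angular":[0,0,1.05]}
  ]
}}

```text
clock: 26.38
tcp_pos: [0.5118, 0.2249, 0.1985]
ee_rot: [[0.865, -0.003, 0.501], [-0.003, -1.0, 0.001], [0.501, -0.003, -0.865]]
contact_force: [-7.5, -0.5, 9.2]
grip_width: 0.289
```

```bash
python3 - <<'E'
from h import *
x=st();B=barrel();M=np.array([.515,.2242,.19])
print(B.T@x["contact_force"], B.T@(x["tcp_pos"]-M)*1e3,B.T@x["wrist_torque"],np.round(B.T@x["ee_rot"],3))
E
```

```text
26.38 q [ 16.2  -5.6 118.  -12.7  39.2 114.1] tcp [0.5118 0.2249 0.1985] F [-7.5 -0.5  9.2] w 0.289
[-1.8664123  -0.48167663 11.75344446] [1.48696777 0.71427798 8.98135728] [ 0.01601551  0.60520786 -0.19953839] [[ 1.    -0.003  0.001]
 [-0.003 -1.     0.001]
 [ 0.001 -0.001 -1.   ]]
```

>>> {"method": "carry_out", "body": {
  "deltas": [
    {"linear":[0,0,-2],"angular":[0,0,0]},
    {"linear":[0,0,-4],"angular":[0,0,0]},
    {"linear":[0,0,-6],"angular":[0,0,0]},
    {"linear":[0,0,-7],"angular":[0,0,0]},
    {"linear":[0,0,-7],"angular":[0,0,0]}
  ]
}}

```text
clock: 27.0
tcp_pos: [0.5085, 0.2248, 0.2041]
ee_rot: [[0.865, -0.002, 0.501], [-0.003, -1.0, 0.001], [0.501, -0.002, -0.865]]
contact_force: [-0.5, 2.1, 4.6]
grip_width: 0.293
```

```bash
python3 - <<'E'
from h import *
x=st();B=barrel();M=np.array([.515,.2242,.19])
print(B.T@x["contact_force"], B.T@(x["tcp_pos"]-M)*1e3,B.T@x["wrist_torque"])
E
```

```text
27.0 q [ 16.3  -6.5 118.1 -12.5  40.  114. ] tcp [0.5085 0.2248 0.2041] F [-0.5  2.1  4.6] w 0.293
[1.8499247  2.11150851 4.2656498 ] [ 1.38458422  0.60806728 15.43701786] [ 0.47613862 -0.07565922 -0.0297898 ]
```

>>> {"method": "carry_out", "body": {
  "deltas": [
    {"linear":[0,0,-1.2],"angular":[0,0,0]},
    {"linear":[0,0,-1.2],"angular":[0,0,0]},
    {"linear":[0,0,-1.2],"angular":[0,0,0]}
  ]
}}

```text
clock: 27.38
tcp_pos: [0.5083, 0.2247, 0.2042]
ee_rot: [[0.865, -0.002, 0.501], [-0.003, -1.0, 0.001], [0.501, -0.002, -0.865]]
contact_force: [10.4, 3.8, -5.2]
grip_width: 0.286
```

```bash
python3 - <<'E'
from h import *
x=st();B=barrel();M=np.array([.515,.2242,.19])
print(B.T@x["contact_force"], B.T@(x["tcp_pos"]-M)*1e3,B.T@x["wrist_torque"])
E
```

```text
27.38 q [ 16.3  -6.5 118.1 -12.5  40.  114. ] tcp [0.5083 0.2247 0.2042] F [10.4  3.8 -5.2] w 0.286
[ 6.3916156   3.81541763 -9.68508494] [ 1.2828973   0.49245225 15.7090292 ] [ 0.85957885 -0.77525914  0.00798225]
```

The cap now resists being pulled off (-9.7 N, held at 15.7 mm), so it is locked. Ease back, release and retreat.

>>> {"method": "carry_out", "body": {
  "deltas": [
    {"linear":[-0.5,0,0.9],"angular":[0,0,0]},
    {"linear":[-0.5,0,0.9],"angular":[0,0,0]}
  ]
}}

```text
clock: 27.62
tcp_pos: [0.5074, 0.2243, 0.2034]
ee_rot: [[0.866, -0.002, 0.5], [-0.003, -1.0, -0.0], [0.5, -0.001, -0.866]]
contact_force: [-1.2, 0.9, 5.0]
grip_width: 0.287
```

>>> {"method": "carry_out", "body": {
  "deltas": [
    {"linear":[0,0,0],"angular":[0,0,0]},
    {"linear":[0,0,0],"angular":[0,0,0]},
    {"linear":[0,0,0],"angular":[0,0,0]},
    {"linear":[0,0,0],"angular":[0,0,0]},
    {"linear":[0,0,0],"angular":[0,0,0]},
    {"linear":[0,0,-20],"angular":[0,0,0]},
    {"linear":[0,0,-60],"angular":[0,0,0]},
    {"linear":[0,0,-120],"angular":[0,0,0]},
    {"linear":[0,0,-120],"angular":[0,0,0]}
  ],
  "jaw": 0
}}

```text
clock: 28.75
tcp_pos: [0.4481, 0.2255, 0.3131]
ee_rot: [[0.862, -0.001, 0.507], [-0.003, -1.0, 0.003], [0.507, -0.005, -0.862]]
contact_force: [0.3, -0.4, -0.8]
grip_width: 0.997
```

```bash
python3 - <<'E'
from h import *
x=st()
p=look("wrist","wrist8.png",("cap","cap_grip","gap"))
look("top","top8.png",("cap","cap_grip","beaker","jar","timer","slug"))
cv2.imwrite("pics/wrist8c.png",cv2.resize(p["frame"][120:320,200:460],None,fx=3,fy=3))
E
```

```text
28.75 q [ 19.2 -21.4 116.8 -11.4  56.  113.3] tcp [0.4481 0.2255 0.3131] F [ 0.3 -0.4 -0.8] w 0.997
cap [([0.5166, 0.2223, 0.1779], 0.83), ([0.6143, 0.3868, -0.0026], 0.59)]
cap_grip [([0.6198, 0.3907, 0.0403], 0.86), ([0.5023, 0.2262, 0.2155], 0.84)]
gap [([0.5282, 0.2512, 0.1993], 0.73)]
cap [([0.5185, 0.228, 0.183], 0.97), ([0.6199, 0.389, 0.0004], 0.88)]
cap_grip [([0.4988, 0.2254, 0.2135], 0.81), ([0.6237, 0.3885, 0.0362], 0.72)]
beaker [([0.4699, -0.1601, 0.0049], 0.92)]
jar [([0.5308, -0.2914, -0.0006], 0.73)]
timer [([0.6066, -0.1565, -0.0005], 0.96)]
slug []
```

View pics/wrist8c.png

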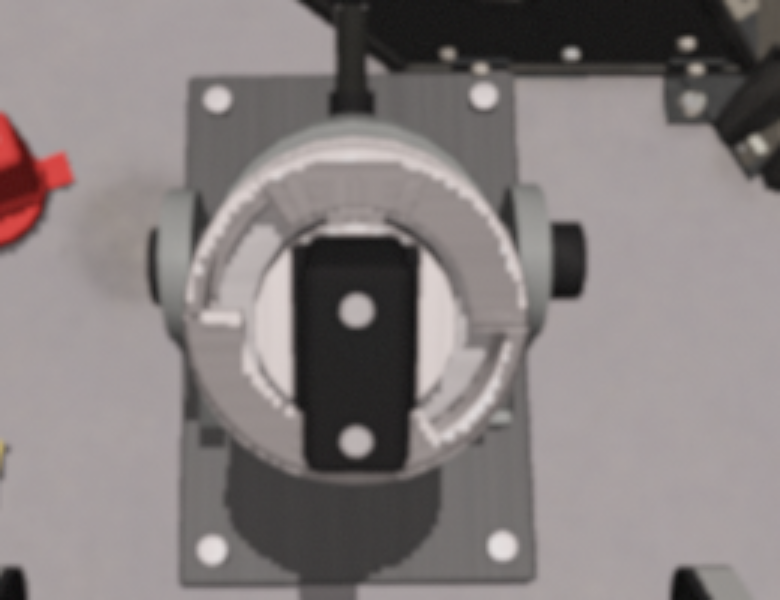

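The cap is back with its bar along the barrel's x (crop (357,310)–(357,442)), at the same pose as at the start. Both gaps are empty.

```bash
python3 -c "
from plant import robot
print(robot.hand_in())"
```

```text
the job is handed in; nothing more can be done
None
```

The applicator is loaded and handed in at about 29 s of the 70 s allowed; hand-in reports no verdict.

**What I did:** I pressed the cap in 6.5 mm (about 12 N), turned it 60° anticlockwise, drew it off and stood it upright on the worktop. I let the slug slide down into the barrel. Then I put the cap back, pressed it about 6.3 mm, turned it 60° clockwise, let it spring up and released it.

**Last checks:**
- **Slug:** its apparent size put its top at 308 mm from the camera, against 310 mm expected for fully home. The network's `slug_mid` point was off and seemed to report the underside, but its `slug` origin agreed with home.
- **Lock:** with the cap sprung up, a light pull met about 10 N and it moved only 0.3 mm.
- **Cap position:** the wrist view shows the bar along the barrel's x with both gaps empty. The detected cap pose is within about 3 mm of the start.
- **Other things:** the beaker, jar, timer and red look-alike are where they were, within the networks' accuracy. The gripper is open and clear of everything.

One move call was refused for a missing field, and I re-sent it with no effect on the job.

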